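# Seat a half-inserted stopper in the stoppering press

## Task

One of the four bottles in the white rack still has its rubber stopper standing proud. Draw the press's carriage out, lift that bottle straight up out of the rack by its neck, stand it upright in the carriage's nest and let go; slide the carriage fully home so that the bottle is under the plunger, press the plunger's knob down to its stop to seat the stopper, and let it spring back. Then draw the carriage fully out again with the closed bottle standing in its nest, and do not disturb the other bottles in the rack or the two reagent bottles.

Things in the scene. Friction and masses are not known exactly. Their poses are not given: they have to be found in the camera images.
- open_bottle: The bottle to close: amber glass, 104 mm to its rim. Body 50 mm diameter up to 66 mm, then a shoulder; neck 28 mm diameter from 78 to 90 mm; lip 32 mm diameter from 90 to 104 mm. Its stopper stands 8 to 10 mm proud at the start, so it is the tallest of the four. About 0.15 to 0.3 kg. Origin: centre of the underside; z up along the bottle.
- bottle_lip (a point): Centre of the open bottle's lip, 97 mm above its underside: the place to grip. In the rack only shoulder, neck and lip are free. Keep the fingertips 80 mm or more above the underside, off the shoulder.
- stopper (a joint): How far the open bottle's rubber stopper is pushed in (m): 0 to 0.002 at the start (proud), 0.010 with its flange down on the glass rim. It slides with about 5 N of friction and stays where it is left. Flange 29 mm diameter, 4 mm thick.
- stopper_top (a point): Centre of that stopper's top face: 118 mm above the bottle's underside at joint 0, 108 mm when home.
- rack: White plastic block, 140 x 140 x 66 mm, does not move. Four upright round bores, 53 mm diameter, at (+-32, +-32) mm from its centre, 60 mm deep (floor 6 mm above the bench), a bottle in each. Origin: centre of the underside; x and y along its sides. Beyond rack and press, a wall rises at world x = 0.64 m.
- press: Hand stoppering press, fixed. Base 222 x 136 mm. Bridge 44 mm (x) by 142 mm (y), 168 to 190 mm above the bench, on 15 mm columns at x = 60, y = +-59 mm; on it a spring housing, 30 mm diameter, up to 208 mm. Plunger axis at x = 60, y = 0. The carriage slides out from under the bridge along -x. Origin: on the bench, near the base's middle; x along the carriage's travel.
- carriage (a joint): How far the carriage is drawn out (m): 0 = home against its stop, nest exactly under the plunger; 0.120 = fully out against its other stop, nest clear of the bridge for loading. It slides with about 1.5 N of friction and stays where it is left. 0 to 0.05 at the start.
- nest (a point): Centre of the nest's floor, on the carriage, 27 mm above the bench. The nest is a round recess, 56 mm diameter, 7 mm deep, with a chamfered edge. Axes like the press's.
- handle_top (a point): Top centre of the carriage's upright black handle, 87 mm above the bench, 90 mm from the nest's centre along the press's -x. Round: 19 mm diameter over its upper 33 mm, 15 mm below that.
- plunger (a joint): How far the plunger is pressed (m): 0 = up, 0.0145 = on its stop (knob on the spring housing). A spring lifts it again. About 3.5 N start it, 10 N hold it on its stop, and 5 N more are needed while it pushes the stopper. Its foot, 35 mm diameter, meets a proud stopper after 5 to 7 mm and at the stop has pushed it in to about 0.0095.
- knob_top (a point): Centre of the top of the plunger's black palm knob, 50 mm diameter, 245 mm above the bench when the plunger is up; moves down with the plunger. The foot at the plunger's lower end is then 150 mm above the bench.
- closed_bottle_1: One of three like bottles in the rack whose stoppers are already home (108 mm tall over all). To be left alone. Origin: centre of the underside.
- closed_bottle_2: One of three like bottles in the rack whose stoppers are already home (108 mm tall over all). To be left alone. Origin: centre of the underside.
- closed_bottle_3: One of three like bottles in the rack whose stoppers are already home (108 mm tall over all). To be left alone. Origin: centre of the underside.
- reagent_blue: Bystander: white reagent bottle with blue cap, 56 mm diameter, 112 mm tall. Origin: centre of the underside.
- reagent_red: Bystander: brown reagent bottle with red cap, 60 mm diameter, 120 mm tall. Origin: centre of the underside.
There are look-alikes about, which are no part of the job. Leave any yellow look-alike of the open_bottle alone.

How it is judged:
On the way, in this order (a step that is already met when the one before it is completed fails the run):
1. the bottle with the proud stopper is lifted out of the rack (height (world z) of open_bottle above 0.075 m), for 0.1 s.
2. it stands upright in the carriage's nest, let go (horizontal distance between open_bottle and nest below 0.005 m and z of open_bottle in the frame of nest between -0.003 and 0.003 m and angle between open_bottle's own z axis and vertical below 0.08 rad and contact force between the fingers and open_bottle below 0.1 N), for 0.2 s.
3. the carriage is home with the bottle under the plunger, the stopper still proud (horizontal distance between open_bottle and nest below 0.005 m and z of open_bottle in the frame of nest between -0.003 and 0.003 m and angle between open_bottle's own z axis and vertical below 0.08 rad and value of joint carriage below 0.005 m and value of joint stopper below 0.006 m), for 0.1 s.
4. the plunger is pressed down to its stop and the stopper is seated (value of joint plunger above 0.0135 m and value of joint stopper above 0.008 m and value of joint carriage below 0.006 m), for 0.1 s.
At the end, for the whole second after the job is handed in: The bottle stands upright (within 0.08 rad) in the carriage's nest (within 5 mm of its centre, within 3 mm of its floor), at rest and let go; its stopper is pushed in by at least 8 of 10 mm; the plunger is up again (within 2 mm); the carriage is drawn out by at least 110 of 120 mm (all of step 2 and value of joint stopper above 0.008 m and value of joint plunger below 0.002 m and value of joint carriage above 0.11 m and linear speed of open_bottle below 0.02 m/s); the robot touches nothing.
It fails at once if another bottle in the rack is lifted or tipped (distance of any of closed_bottle_1, closed_bottle_2, closed_bottle_3 from where it was at the start of the episode above 0.015 m or angle between any of closed_bottle_1, closed_bottle_2, closed_bottle_3's own z axis and vertical above 0.2 rad).
It fails at once if the open bottle is tipped by more than 30 degrees (angle between open_bottle's own z axis and vertical above 0.52 rad).
It fails at once if a reagent bottle is shifted by more than 25 mm (distance of any of reagent_blue, reagent_red from where it was at the start of the episode above 0.025 m).
It also fails if it takes over 72 s, if anything falls off the work surface, if the arm or the gripper's body presses on something with over 40 N, if the wrist force passes 120 N, or if a joint passes its speed limit or range.

## Robot

A 6-joint arm with a two-finger parallel gripper is mounted at the origin on the work surface; the furniture and walls round the work are solid. World frame = base frame: x ahead of the robot, y to its left, z up, the work surface at z = 0. Lengths are in m, angles in rad, forces in N, time in s.
With the tool pointing down it reaches from about 0.25 to 0.775 m from the base axis. Payload 4 kg.
Tool frame: the origin (TCP) lies midway between the tips of the shut fingers; the grasp point (between the pads) lies 19 mm behind it; z points along the fingers, y is the direction in which the jaws open and shut (so a half turn about z gives the same grasp; the last joint's range is limited). The gripper opens to 94 mm and grips with 3 to 60 N. Pads are 16 mm wide; open, the fingers measure 119 mm over their backs; the gripper's body (75 mm by 177 mm) begins 78 mm behind the grasp point.
Start: joints at [-1.313, 0.087, 1.371, -0, 1.684, -0.103], TCP at [0.194, -0.515, 0.206] pointing down, gripper open.
Joint ranges: [-3.1, 3.1], [-0.76, 2.03], [0.27, 2.55], [-1.08, 4.22], [0.17, 2.65], [-2.57, 2.57]. Speed limits (rad/s): [2.79, 2.79, 3.14, 3.14, 3.14, 3.14].

## Interface

Orientations are given as [roll, pitch, yaw] about the fixed x, y, z axes, in that order (R = Rz(yaw) Ry(pitch) Rx(roll)).
In Python, from bench import robot, cams gives the robot as it stands.
- The arm moves only by the tool step_arm, never from a script. Its argument "plan" is a list that holds one entry, the list of rows, each a list of 5 numbers: the shift along the world's x, y, z in mm, then the turn about the world's z in rad, then the opening in per cent of the stroke, from 0 (shut) to 100 (fully open). In form: [[[tx, ty, tz, turn, fingers], ...]]. A call has 1 to 8 rows; each row is the pose to reach, as a shift and turn from the pose commanded when the call began; what a row does not reach only later rows make up. A row lasts 1/12 s, in which the tool goes at most 41.7 mm and 7.16 degrees, less where a joint would pass 70% of its speed; a pose out of reach is approached as far as the arm can. A call with a gripper value outside its range is refused whole. The fingers move at their own pace and stop on an object; the grip force is fixed at half the most. Time passes only in rows, so rows that repeat a pose let the fingers close. It gives the time, the measured TCP pose, the force and the opening at its end, in the units of the state.
- robot.get_obs(): the state, without advancing time (a new reading comes with each control period).
- cams.snapshot(name): name is "side" or "top"; returns a dict with "frame" (480x640x3 uint8, red, green, blue), "camera_matrix" (3x3 intrinsics, pixels), "origin" and "attitude" of the camera in the world. Camera axes: x right, y down, z forward; pixel columns grow to the right and rows downward; lengths in m; the calibration is good to about 2 mm. A picture is of the moment at which its call begins. There is no depth.
- robot.close_job(): hands the job in, once; it reports no verdict.
The state is a dict: "time": time; "joint_positions": joint angles; "qvel": joint speeds; "joint_torque": joint torques, N m; "tool_pos": TCP position; "ee_rot": TCP orientation; "wrist_force": force on the tool from outside, world axes, zero at the start; "wrist_torque": the same for the moment, N m; "width": finger opening in m.
Only numpy, scipy, OpenCV 4.12 (cv2) and the standard library are available. Lean on these libraries where they do the work, as an engineer would, in place of code of your own. Each camera call takes 0.05 s, during which the arm holds its last target. There are 200 camera calls.

## Working session

There is one attempt and no reset: what is moved stays moved. The work goes in short steps, Python scripts to look and compute and a tool call to move; the robot and the scene stay as the last step left them, time stands still between calls to the robot, and variables do not carry over. Pictures are saved under pics/ and viewed, about 8 in all and at most 12, crops included, and the job is handed in when it is done.

Besides the shell and the picture viewer there is one more tool, called after "Emit:" by a JSON object that holds its "fn" and its "kwargs", one argument or row to a line. step_arm: Moves the arm, as the interface text tells. Its arguments: {"type":"object","properties":{"plan":{"type":"array"}},"required":["plan"]}

```bash
mkdir -p pics; cat > h.py <<'E'
import numpy as np, cv2
from bench import robot, cams
def snap(n,f=None):
    s=cams.snapshot(n); 
    if f: cv2.imwrite('pics/'+f,s['frame'][:,:,::-1])
    np.savez(n+'.npz',**s)
    return s
def Rm(s):
    a=np.array(s['attitude'],float)
    if a.shape==(3,3): return a
    if a.size==3:
        from scipy.spatial.transform import Rotation as R
        return R.from_euler('xyz',a).as_matrix()
    raise Exception(a)
def ray(s,u,v):
    K=np.array(s['camera_matrix']); d=Rm(s)@np.linalg.solve(K,[u,v,1.]); return np.array(s['origin']),d
def onz(s,u,v,z):
    o,d=ray(s,u,v); return (o+d*(z-o[2])/d[2]).round(4)
def proj(s,p):
    c=Rm(s).T@(np.array(p)-s['origin']); q=np.array(s['camera_matrix'])@c; return (q[:2]/q[2]).round(1)
E
python3 - <<'E'
from h import *
for n in('top','side'):
    s=snap(n,n+'0.png'); print(n,s['origin'],s['attitude'],s['camera_matrix'])
print(robot.get_obs())
E
```

```text
top [0.29395217 0.08773054 1.33436963] [-2.99301916  0.01142238 -1.58495149] [[555.54627785   0.         317.7595435 ]
 [  0.         555.54627785 240.12120039]
 [  0.           0.           1.        ]]
side [ 0.60193479 -0.93709352  0.77859021] [-2.10898053  0.00964536  0.09332279] [[541.52299626   0.         325.58820734]
 [  0.         541.52299626 237.52741406]
 [  0.           0.           1.        ]]
{'time': 0.1, 'joint_positions': array([-1.31311827e+00,  8.79192646e-02,  1.37207165e+00,  2.80303236e-06,
        1.68356796e+00, -1.03109710e-01]), 'qvel': array([-7.31813229e-04,  4.58450852e-04, -1.94122748e-03,  1.51368548e-03,
        4.31775432e-05,  7.20377760e-04]), 'joint_torque': array([ 2.73172358e-03, -3.41252518e+01, -3.03300869e+01,  7.20799528e-02,
        3.04719445e-02, -1.09776834e-04]), 'tool_pos': array([ 0.19402704, -0.51413514,  0.2044163 ]), 'ee_rot': array([-3.13963716e+00, -2.05148665e-04,  3.60787884e-01]), 'wrist_force': array([0.06572605, 0.76697453, 0.56684739]), 'wrist_torque': array([ 0.00043333, -0.01860782,  0.05756571]), 'width': 0.0939238233019401}
```

View pics/top0.png

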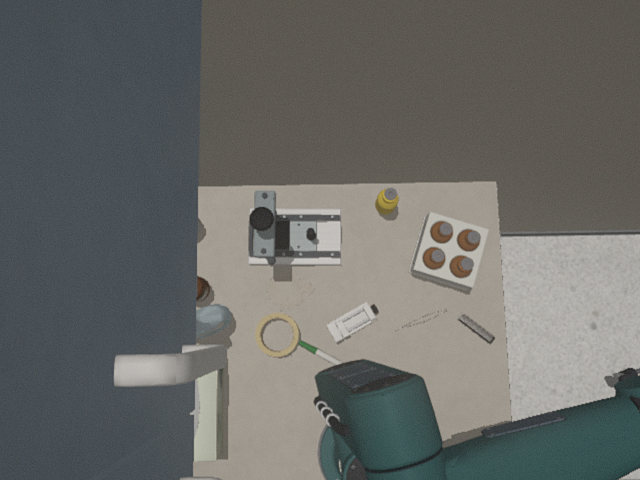

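View pics/side0.png

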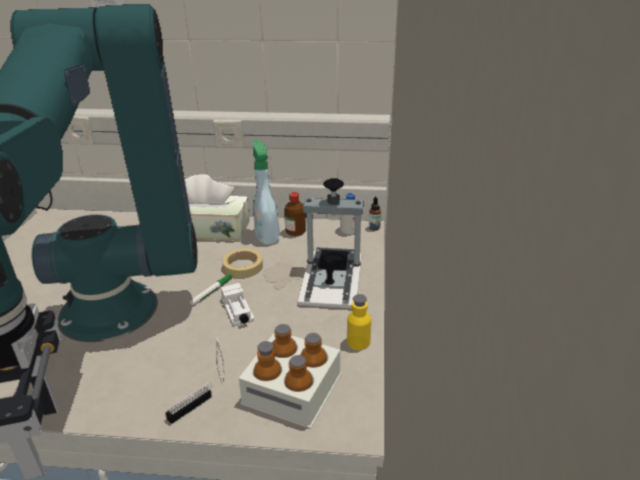

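```bash
python3 - <<'E'
from h import *
T=dict(np.load('top.npz'));S=dict(np.load('side.npz'))
a=T['frame'][205:300,405:500];b=S['frame'][315:420,235:345]
c=T['frame'][180:290,190:350]
f=lambda i,k:cv2.resize(i,None,fx=k,fy=k,interpolation=cv2.INTER_CUBIC)
A=f(a,4);B=f(b,3.6);C=np.zeros((600,800,3),np.uint8)
C[:380,:380]=A;C[:378,390:786]=B[:378,:396]
P=f(c,2);C[380:600,:320]=P
d=S['frame'][170:310,290:380];D=f(d,1.55);C[380:380+min(220,D.shape[0]),340:340+D.shape[1]]=D[:220]
cv2.imwrite('pics/c1.png',C[:,:,::-1])
E
```

```text
(no output)
```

View pics/c1.png

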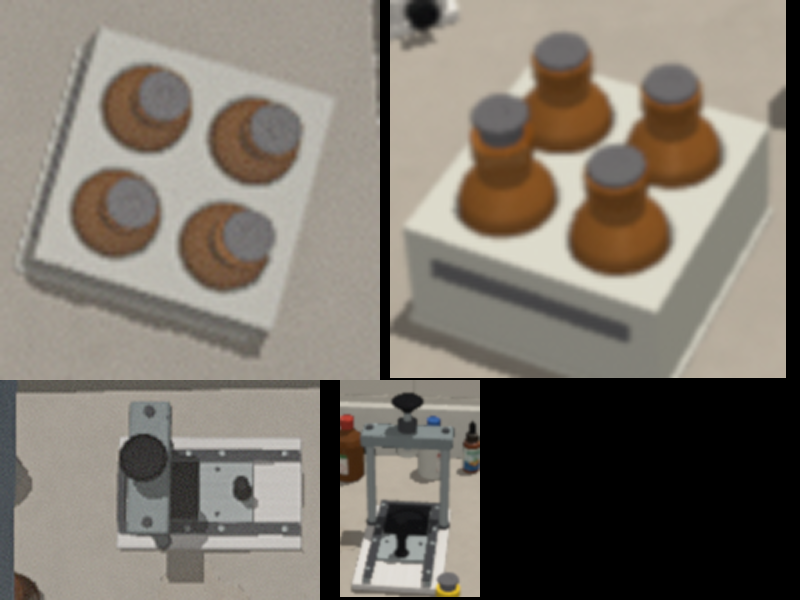

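```bash
cat > m.py <<'E'
from h import *
T=dict(np.load('top.npz'));S=dict(np.load('side.npz'))
def tri(a,b):
    o1,d1=ray(T,*a);o2,d2=ray(S,*b)
    A=np.stack([d1,-d2],1);t=np.linalg.lstsq(A,o2-o1,rcond=None)[0]
    p,q=o1+d1*t[0],o2+d2*t[1];return ((p+q)/2).round(4),np.linalg.norm(p-q).round(4)
def blobs(s,m,box,amin=20):
    x0,y0,x1,y1=box;M=np.zeros(m.shape,np.uint8);M[y0:y1,x0:x1]=m[y0:y1,x0:x1]
    n,l,st,c=cv2.connectedComponentsWithStats(M)
    return [(c[i].round(1),st[i]) for i in range(1,n) if st[i,4]>=amin]
E
python3 - <<'E'
from m import *
print('nadir',proj(T,[T['origin'][0],T['origin'][1],0]))
def masks(s):
    f=s['frame'].astype(int);r,g,b=f[...,0],f[...,1],f[...,2]
    return (abs(r-b)<22)&(r>70)&(r<150), r-b>35, (f.max(2)<55)
for n,s,box in(('T',T,(415,212,487,288)),('S',S,(240,320,340,392))):
    g,br,dk=masks(s)
    for c,st in blobs(s,g,box): print(n,'grey',c,st,onz(s,*c,.118),onz(s,*c,.114))
    for c,st in blobs(s,br,box): print(n,'brown',c,st)
g,br,dk=masks(T)
for c,st in blobs(T,dk,(240,180,350,280)): print('T dark',c,st)
g,br,dk=masks(S)
for c,st in blobs(S,dk,(295,170,380,310)): print('S dark',c,st)
# rack white top
f=T['frame'].astype(int)
w=((f.min(2)>175)).astype(np.uint8)
for box in((405,205,500,300),(240,180,350,280)):
    M=np.zeros_like(w);M[box[1]:box[3],box[0]:box[2]]=w[box[1]:box[3],box[0]:box[2]]
    pts=cv2.findNonZero(M);r=cv2.minAreaRect(pts);print(r,cv2.boxPoints(r).round(1).tolist())
    z=.066 if box[0]>400 else .01
    print([onz(T,*p,z).tolist() for p in cv2.boxPoints(r)])
E
```

```text
nadir [324.2 323.3]
T grey [421.1 235.4] [415 212  15  50 139] [ 0.4831 -0.1297  0.118 ] [ 0.4838 -0.1304  0.114 ]
T grey [445.7 228.5] [440 222  13  13 122] [ 0.4977 -0.1847  0.118 ] [ 0.4984 -0.1856  0.114 ]
T grey [473.7 236.6] [468 230  13  13 127] [ 0.4786 -0.2455  0.118 ] [ 0.4792 -0.2466  0.114 ]
T grey [437.8 255.3] [432 250  13  12 123] [ 0.4383 -0.1645  0.118 ] [ 0.4387 -0.1653  0.114 ]
T grey [467.1 263.5] [461 256  13  16 135] [ 0.4192 -0.2278  0.118 ] [ 0.4196 -0.2288  0.114 ]
T grey [437.5 280.4] [415 270  57  18 388] [ 0.3831 -0.1613  0.118 ] [ 0.3834 -0.1621  0.114 ]
T brown [439.2 233.1] [431 222  22  20 213]
T brown [466.  240.9] [458 230  21  21 216]
T brown [431.3 259.1] [423 248  22  21 212]
T brown [458.4 266.9] [451 256  20  21 232]
S grey [244.5 323.7] [240 320  13   9  49] [ 0.3697 -0.1629  0.118 ] [ 0.3683 -0.1582  0.114 ]
S grey [282.3 328.5] [275 324  15  10 120] [ 0.443  -0.1707  0.118 ] [ 0.442 -0.166  0.114]
S grey [312.4 337.7] [305 333  15  11 128] [ 0.5017 -0.1914  0.118 ] [ 0.5011 -0.1869  0.114 ]
S grey [264.8 346.7] [257 341  16  14 151] [ 0.4198 
[... 579 characters left out ...]
179  19  12 163]
S dark [333.  199.5] [328 195  11   9  81]
S dark [374.7 204.8] [372 198   7  13  55]
S dark [331.9 261.9] [312 250  41  34 709]
((451.192626953125, 249.1448974609375), (60.60932922363281, 58.52129364013672), 16.389541625976562) [[413.8999938964844, 268.70001220703125], [430.3999938964844, 212.5], [488.5, 229.60000610351562], [472.0, 285.79998779296875]]
[[0.4145, -0.1193, 0.066], [0.5446, -0.1627, 0.066], [0.5022, -0.2947, 0.066], [0.3735, -0.2496, 0.066]]
((294.0, 236.0), (89.99998474121094, 53.99999237060547), -0.0) [[249.0, 263.0], [249.0, 209.0], [339.0, 209.0], [339.0, 263.0]]
[[0.4395, 0.2658, 0.01], [0.5716, 0.2664, 0.01], [0.568, 0.0474, 0.01], [0.4362, 0.05, 0.01]]
```

```bash
python3 - <<'E'
from m import *
for a,b in(((467.1,262.6),(264.8,345.5)),((437.8,255.3),(282.3,328.5)),((473.7,236.6),(297.4,360.5)),((445.7,228.5),(312.4,337.7)),((261,217.4),(333.1,183))): print(tri(a,b))
for p,z in(((445.7,228.5),.114),((473.7,236.6),.114),((437.8,255.3),.114),((467.1,263),.123)): print('T',onz(T,*p,z))
for p,z in(((312.4,337.7),.114),((297.4,360.5),.114),((282.3,328.5),.114),((264.8,345.5),.123)): print('S',onz(S,*p,z))
print('knob',onz(T,261,217.4,.245),'handle?',onz(T,310.5,232,.087),onz(T,311.4,235.4,.07))
d=T['frame'][180:290,235:355];e=S['frame'][240:310,290:370]
C=np.zeros((600,800,3),np.uint8)
D=cv2.resize(d,None,fx=5,fy=5);C[:550,:600]=D;cv2.imwrite('pics/c2.png',np.hstack([C[:550,:400+0] if 0 else D,])[:,:,::-1])
E=cv2.resize(e,(400,350))
O=np.zeros((600,800,3),np.uint8);O[:367,:400]=cv2.resize(d,(400,367));O[:350,400:]=E;cv2.imwrite('pics/c2.png',O[:370,:,::-1])
E
```

```text
(array([ 0.4207, -0.2261,  0.1245]), np.float64(0.0006))
(array([ 0.4403, -0.1652,  0.1129]), np.float64(0.003))
(array([ 0.4805, -0.2467,  0.1128]), np.float64(0.0023))
(array([ 0.4998, -0.1857,  0.1126]), np.float64(0.0023))
(array([0.5065, 0.2114, 0.2389]), np.float64(0.0008))
T [ 0.4984 -0.1856  0.114 ]
T [ 0.4792 -0.2466  0.114 ]
T [ 0.4387 -0.1653  0.114 ]
T [ 0.4197 -0.2265  0.123 ]
S [ 0.5011 -0.1869  0.114 ]
S [ 0.4818 -0.2476  0.114 ]
S [ 0.442 -0.166  0.114]
S [ 0.4206 -0.2245  0.123 ]
knob [0.5049 0.2106 0.245 ] handle? [0.4998 0.1156 0.087 ] [0.4946 0.114  0.07  ]
```

View pics/c2.png

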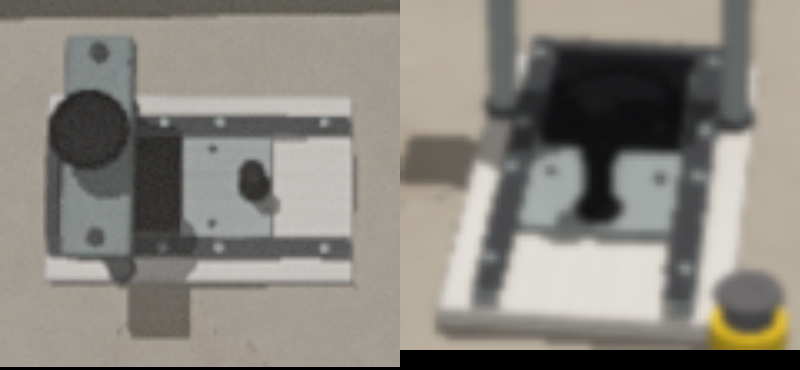

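The stopper to seat belongs to the bottle at top px (467,263) and side px (265,347). The dark gap under its flange shows, and triangulation puts its top at z=0.1245. The other three, at top px (446,228), (474,237) and (438,255), come out near 0.113. The yellow bottle, top px (388,198), is the look-alike. The press handle top is at about top px (310.5,232) and the knob at (261,217). I'll start by moving over the handle.

Emit:
{"fn": "step_arm", "kwargs": {
  "plan": [
    [[38,78,20,0.125,100],[76,156,30,0.25,100],[114,234,30,0.375,100],[152,312,30,0.5,100],[190,390,30,0.62,100],[228,468,30,0.75,100],[266,546,30,0.87,100],[306,630,30,0.99,60]]
  ]
}}

```text
time: 0.77
tool_pos: [0.3394, -0.2145, 0.2301]
ee_rot: [3.141, -0.0, 1.356]
wrist_force: [0.9, 0.2, -0.0]
width: 0.0904
```

Emit:
{"fn": "step_arm", "kwargs": {
  "plan": [
    [[0,0,0,0.12,60],[0,0,0,0.2,60],[0,0,0,0.2,60],[0,0,0,0.2,60],[0,0,0,0.2,60]]
  ]
}}

```text
time: 1.18
tool_pos: [0.3391, -0.2167, 0.23]
ee_rot: [-3.141, -0.0, 1.548]
wrist_force: [0.7, 0.2, 0.5]
width: 0.058
```

Emit:
{"fn": "step_arm", "kwargs": {
  "plan": [
    [[18,36,0,0,60],[36,72,0,0,60],[54,108,0,0,60],[72,144,0,0,60],[90,180,0,0,60],[108,216,0,0,60],[126,252,0,0,60],[144,288,0,0,60]]
  ]
}}

```text
time: 1.85
tool_pos: [0.484, 0.0726, 0.2302]
ee_rot: [3.141, 0.0, 1.548]
wrist_force: [0.7, 0.2, 0.3]
width: 0.0567
```

Emit:
{"fn": "step_arm", "kwargs": {
  "plan": [
    [[17,43,-40,0,60],[17,43,-75,0,60],[17,43,-100,0,60],[17,43,-120,0,60],[17,43,-120,0,60],[17,43,-120,0,60]]
  ]
}}

```text
time: 2.35
tool_pos: [0.4996, 0.1137, 0.1091]
ee_rot: [-3.138, 0.0, 1.549]
wrist_force: [0.8, -0.1, 0.1]
width: 0.0566
```

```bash
python3 - <<'E'
from h import *
print(robot.get_obs()['tool_pos'])
s=snap('top');t=snap('side')
O=np.zeros((480,800,3),np.uint8)
O[:,:400]=cv2.resize(s['frame'][170:290,240:340],(400,480));O[:,400:]=cv2.resize(t['frame'][160:310,270:395],(400,480))
cv2.imwrite('pics/p3.png',O[:,:,::-1])
E
```

```text
[0.49963732 0.11374806 0.10911613]
```

View pics/p3.png

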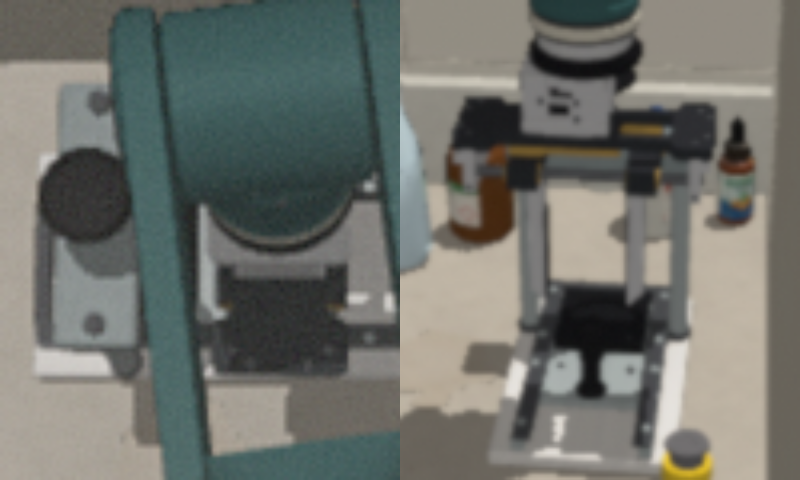

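The jaws straddle the black handle (side crop: fingers at 535 and 640, handle at 592), and the wrist is clear of the knob. Next I'll descend and close.

Emit:
{"fn": "step_arm", "kwargs": {
  "plan": [
    [[1,2,-30,0,60],[1,2,-54,0,60],[1,2,-54,0,40],[1,2,-54,0,28],[1,2,-54,0,22],[1,2,-54,0,22],[1,2,-54,0,22]]
  ]
}}

```text
time: 3.03
tool_pos: [0.5029, 0.1166, 0.0587]
ee_rot: [3.137, -0.001, 1.551]
wrist_force: [-0.0, 0.6, 0.4]
width: 0.0265
```

Emit:
{"fn": "step_arm", "kwargs": {
  "plan": [
    [[0,0,0,0,10],[0,0,0,0,10],[0,0,0,0,10],[0,0,0,0,10]]
  ]
}}

```text
time: 3.37
tool_pos: [0.5027, 0.1166, 0.0579]
ee_rot: [3.138, -0.0, 1.551]
wrist_force: [1.8, -0.6, 6.8]
width: 0.0183
```

Emit:
{"fn": "step_arm", "kwargs": {
  "plan": [
    [[0,-15,0,0,10],[0,-30,0,0,10],[-1,-45,0,0,10],[-1,-60,0,0,10],[-1,-75,0,0,10],[-1,-90,0,0,10],[-1,-100,0,0,10],[-1,-100,0,0,10]]
  ]
}}

```text
time: 4.03
tool_pos: [0.5007, 0.0148, 0.0578]
ee_rot: [3.14, 0.001, 1.549]
wrist_force: [-2.4, -1.5, 7.8]
width: 0.0183
```

Emit:
{"fn": "step_arm", "kwargs": {
  "plan": [
    [[0,-6,0,0,10],[0,-12,0,0,10],[0,-18,0,0,10],[0,-18,0,0,10]]
  ]
}}

```text
time: 4.37
tool_pos: [0.5004, 0.0011, 0.0578]
ee_rot: [3.141, -0.007, 1.55]
wrist_force: [-2.6, 6.7, 9.0]
width: 0.018
```

Emit:
{"fn": "step_arm", "kwargs": {
  "plan": [
    [[0,1,0,0,50],[0,1,0,0,50],[0,1,0,0,50],[0,1,40,0,50],[0,1,80,0,50],[0,1,120,0,50],[0,-20,150,-0.12,50],[0,-45,150,-0.24,60]]
  ]
}}

```text
time: 5.03
tool_pos: [0.5036, -0.0467, 0.2143]
ee_rot: [3.128, -0.001, 1.308]
wrist_force: [1.5, -0.5, 1.1]
width: 0.0509
```

Emit:
{"fn": "step_arm", "kwargs": {
  "plan": [
    [[-14,-32,0,-0.12,60],[-28,-64,0,-0.24,60],[-42,-96,0,-0.36,60],[-56,-128,0,-0.48,60],[-70,-160,0,-0.6,60],[-80,-182,0,-0.72,60],[-80,-182,0,-0.84,60],[-80,-182,0,-0.85,60]]
  ]
}}

```text
time: 5.7
tool_pos: [0.4192, -0.2298, 0.2054]
ee_rot: [-3.14, 0.001, 0.455]
wrist_force: [0.0, 0.3, 0.3]
width: 0.0565
```

```bash
python3 - <<'E'
from h import *
print(robot.get_obs()['tool_pos'],robot.get_obs()['ee_rot'])
s=snap('top');t=snap('side')
O=np.zeros((480,800,3),np.uint8)
O[:,:500]=cv2.resize(s['frame'][175:295,230:355],(500,480));O[:,500:]=cv2.resize(t['frame'][235:395,250:350],(300,480))
cv2.imwrite('pics/p4.png',O[:,:,::-1])
E
```

```text
[ 0.41919977 -0.22976495  0.20544424] [-3.14023036e+00  1.13696775e-03  4.55157788e-01]
```

View pics/p4.png

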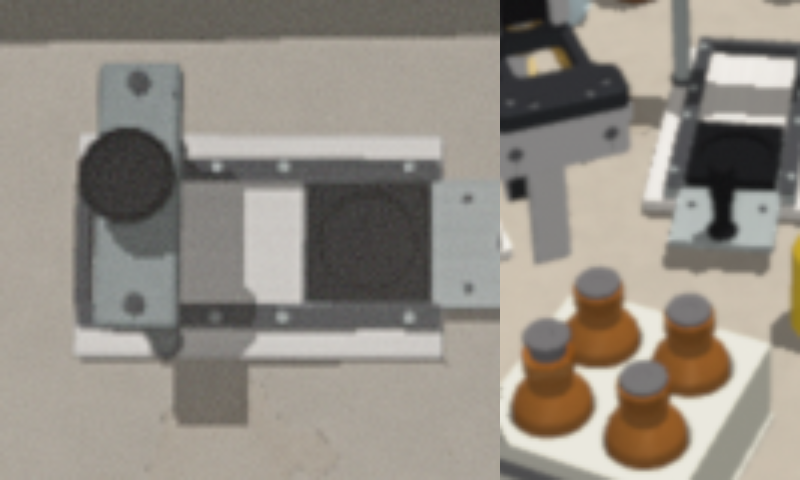

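```bash
python3 - <<'E'
from m import *
print(onz(T,321.9,235.75,.034))
f=T['frame'].astype(int).max(2)
for c,st in blobs(T,(f<78),(295,205,345,265)): print(c,st,onz(T,st[0]+(st[2]-1)/2,st[1]+(st[3]-1)/2,.034))
g=cv2.GaussianBlur(T['frame'],(0,0),0.8).astype(int).max(2);print(g[235,300:345]);print(g[215:260,320])
for p in((264,243),):pass
for c,st in blobs(T,(f<55),(245,200,280,235)): print(c,onz(T,*c,.245))
E
```

```text
[0.4991 0.0899 0.034 ]
[321.7 234.8] [307 220  31  30 884] [0.5021 0.0896 0.034 ]
[202 202 203 204 195 159 106  71  61  59  59  62  65  66  65  65  65  64
  65  66  64  64  65  66  67  66  67  67  66  66  67  67  65  62  62  64
  70  94 140 164 167 167 166 165 166]
[108  90  90  91  88  80  68  61  58  59  62  64  66  64  62  62  62  62
  65  65  64  65  66  66  64  65  66  66  68  68  65  63  63  66  71  81
  92  94  94  93  95 114 157 194 206]
[260.3 217.2] [0.5053 0.212  0.245 ]
```

Emit:
{"fn": "step_arm", "kwargs": {
  "plan": [
    [[1,4,-35,0,60],[1,4,-65,0,60],[1,4,-90,0,60],[1,4,-105,0,60],[1,4,-116,0,60],[1,4,-116,0,60],[1,4,-116,0,60]]
  ]
}}

```text
time: 6.38
tool_pos: [0.4215, -0.224, 0.0904]
ee_rot: [-3.141, 0.0, 0.463]
wrist_force: [-0.4, -0.1, 1.2]
width: 0.0563
```

Emit:
{"fn": "step_arm", "kwargs": {
  "plan": [
    [[-1,-2,-2,0,50],[-1,-2,-2,0,38],[-1,-2,-2,0,34],[-1,-2,-2,0,30],[-1,-2,-2,0,25],[-1,-2,-2,0,25],[-1,-2,-2,0,25],[-1,-2,-2,0,25]]
  ]
}}

```text
time: 7.05
tool_pos: [0.4206, -0.2266, 0.0892]
ee_rot: [3.141, -0.001, 0.461]
wrist_force: [-1.0, 1.1, 4.2]
width: 0.0311
```

Emit:
{"fn": "step_arm", "kwargs": {
  "plan": [
    [[0,0,10,0,25],[0,0,20,0,25],[0,0,30,0,25],[0,0,30,0,25]]
  ]
}}

```text
time: 7.38
tool_pos: [0.4213, -0.2272, 0.1208]
ee_rot: [3.138, -0.002, 0.461]
wrist_force: [-0.5, 0.8, -2.4]
width: 0.0312
```

Emit:
{"fn": "step_arm", "kwargs": {
  "plan": [
    [[0,0,15,0,25],[0,0,30,0,25],[0,0,45,0,25],[0,0,65,0,25],[0,0,85,0,25],[0,0,100,0,25],[0,0,110,0,25],[0,0,110,0,25]]
  ]
}}

```text
time: 8.05
tool_pos: [0.4213, -0.2272, 0.2309]
ee_rot: [3.137, -0.002, 0.461]
wrist_force: [0.0, 0.6, -2.8]
width: 0.0315
```

Emit:
{"fn": "step_arm", "kwargs": {
  "plan": [
    [[4,14,0,0.07,25],[10,38,0,0.17,25],[16,62,0,0.27,25],[22,86,0,0.37,25],[28,110,0,0.47,25],[34,134,0,0.57,25],[40,155,0,0.67,25],[45,170,0,0.75,25]]
  ]
}}

```text
time: 8.72
tool_pos: [0.4649, -0.0545, 0.2267]
ee_rot: [-3.139, -0.0, 1.217]
wrist_force: [-0.4, 0.3, -2.6]
width: 0.0311
```

Emit:
{"fn": "step_arm", "kwargs": {
  "plan": [
    [[4,16,0,0.07,25],[11,40,0,0.15,25],[18,65,0,0.23,25],[25,90,0,0.3,25],[30,115,0,0.34,25],[34,135,0,0.34,25],[36,146,0,0.34,25],[36,146,0,0.34,25]]
  ]
}}

```text
time: 9.38
tool_pos: [0.5009, 0.0913, 0.2268]
ee_rot: [-3.139, -0.0, 1.554]
wrist_force: [0.2, -0.5, -3.8]
width: 0.0309
```

Emit:
{"fn": "step_arm", "kwargs": {
  "plan": [
    [[1,-1,-20,0,25],[1,-1,-40,0,25],[1,-1,-60,0,25],[1,-1,-78,0,25],[1,-1,-88,0,25],[1,-1,-95,0,25],[1,-1,-95,0,25],[1,-1,-95,0,25]]
  ]
}}

```text
time: 10.05
tool_pos: [0.5025, 0.088, 0.1337]
ee_rot: [3.141, 0.0, 1.55]
wrist_force: [0.4, 0.4, -1.7]
width: 0.0312
```

```bash
python3 - <<'E'
from h import *
print(robot.get_obs()['tool_pos'])
s=snap('top');t=snap('side')
O=np.zeros((480,800,3),np.uint8)
O[:,:400]=cv2.resize(s['frame'][180:300,260:360],(400,480));O[:,400:]=cv2.resize(t['frame'][190:334,270:390],(400,480))
cv2.imwrite('pics/p5.png',O[:,:,::-1])
E
```

```text
[0.50253118 0.08799491 0.13374008]
```

View pics/p5.png

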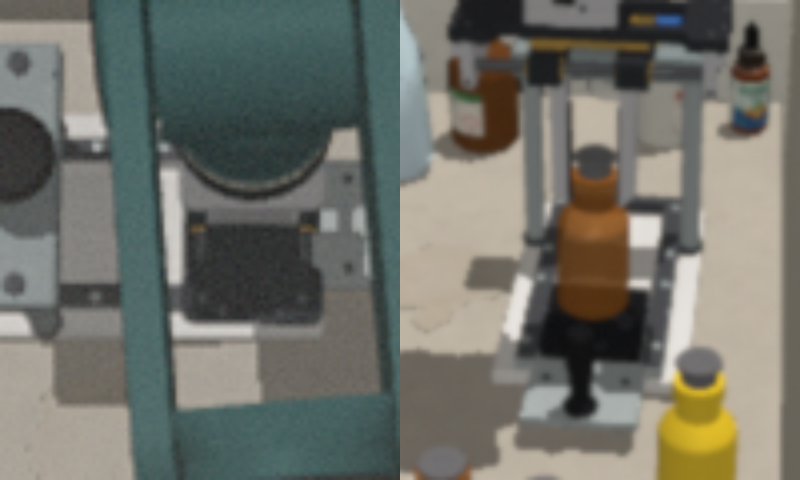

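```bash
python3 - <<'E'
from m import *
print(onz(S,327.9,285.4,.0505)+[0,.025,0],onz(S,328.2,235.6,.1685))
f=S['frame'].astype(int)
for c,st in blobs(S,(abs(f[...,0]-f[...,2])<25)&(f.max(2)<120)&(f.max(2)>60),(320,230,338,246),15): print(c,st,onz(S,*c,.1665))
for c,st in blobs(S,(f[...,0]-f[...,2]>40),(312,235,345,290),50): print('amber',c,st)
print('nest proj',proj(S,[.502,.0905,.034]),proj(S,[.502,.0905,.027]))
E
```

```text
[0.5064 0.0896 0.0505] [0.5058 0.0887 0.1685]
[327.9 237.7] [320 230  17  16 149] [0.5057 0.0829 0.1665]
amber [327.6 264.4] [318 240  21  46 781]
nest proj [327.1 284.6] [327.1 287. ]
```

Emit:
{"fn": "step_arm", "kwargs": {
  "plan": [
    [[0,2,-6,0,25],[0,2,-12,0,25],[0,2,-17,0,25],[0,2,-20,0,25],[0,2,-22,0,25],[0,2,-22,0,25]]
  ]
}}

```text
time: 10.65
tool_pos: [0.502, 0.0905, 0.1107]
ee_rot: [-3.141, 0.0, 1.551]
wrist_force: [-0.3, -0.1, -3.1]
width: 0.0315
```

Emit:
{"fn": "step_arm", "kwargs": {
  "plan": [
    [[0,0,-1,0,25],[0,0,-2,0,25],[0,0,-2,0,25],[0,0,-2,0,25]]
  ]
}}

```text
time: 10.98
tool_pos: [0.5025, 0.0905, 0.1102]
ee_rot: [3.141, -0.0, 1.551]
wrist_force: [-0.7, -0.2, 3.3]
width: 0.0307
```

Emit:
{"fn": "step_arm", "kwargs": {
  "plan": [
    [[0,0,0,0,37],[0,0,0,0,42],[0,0,0,0,60],[0,0,0,0,60],[0,0,0,0,60],[0,0,30,0,60],[0,0,60,0,60],[0,0,90,0,60]]
  ]
}}

```text
time: 11.65
tool_pos: [0.5018, 0.0904, 0.1997]
ee_rot: [-3.14, 0.0, 1.551]
wrist_force: [0.3, -0.3, 1.1]
width: 0.0565
```

Emit:
{"fn": "step_arm", "kwargs": {
  "plan": [
    [[0,-30,0,0,60],[0,-60,0,0,60],[0,-90,0,0,60],[0,-90,0,0,60]]
  ]
}}

```text
time: 11.98
tool_pos: [0.5025, -0.0038, 0.1995]
ee_rot: [3.141, 0.003, 1.546]
wrist_force: [-0.5, -0.5, 0.2]
width: 0.0564
```

```bash
python3 - <<'E'
from h import *
print(robot.get_obs()['tool_pos'])
s=snap('top');t=snap('side')
O=np.zeros((480,800,3),np.uint8)
O[:,:400]=cv2.resize(s['frame'][180:300,260:360],(400,480));O[:,400:]=cv2.resize(t['frame'][190:334,270:390],(400,480))
cv2.imwrite('pics/p6.png',O[:,:,::-1])
E
```

```text
[ 0.50247401 -0.00377569  0.19951535]
```

View pics/p6.png

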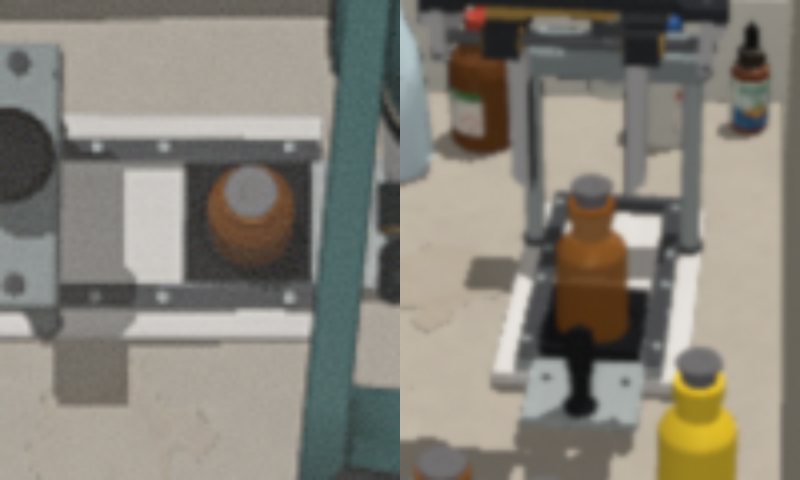

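The bottle stands upright in the nest (top crop (250,195), side crop (592,190)). Next I'll grip the handle and slide the carriage home.

Emit:
{"fn": "step_arm", "kwargs": {
  "plan": [
    [[-1,5,-35,0,50],[-1,5,-70,0,50],[-1,5,-105,0,50],[-1,5,-130,0,50],[-1,5,-140,0,40],[-1,5,-140,0,30],[-1,5,-140,0,24],[-1,5,-140,0,22]]
  ]
}}

```text
time: 12.75
tool_pos: [0.503, 0.0058, 0.0616]
ee_rot: [3.138, 0.0, 1.551]
wrist_force: [-0.8, 0.4, -1.3]
width: 0.0239
```

Emit:
{"fn": "step_arm", "kwargs": {
  "plan": [
    [[0,0,0,0,10],[0,0,0,0,10],[0,0,0,0,10],[0,0,0,0,10]]
  ]
}}

```text
time: 13.08
tool_pos: [0.5005, 0.0058, 0.0615]
ee_rot: [-3.14, -0.0, 1.551]
wrist_force: [-6.0, 0.7, 4.3]
width: 0.0182
```

Emit:
{"fn": "step_arm", "kwargs": {
  "plan": [
    [[0,3,0,0,10],[0,8,0,0,10],[0,15,0,0,10],[0,22,0,0,10],[0,29,0,0,10],[1,36,0,0,10],[1,43,0,0,10],[1,50,0,0,10]]
  ]
}}

```text
time: 13.75
tool_pos: [0.5015, 0.0554, 0.0614]
ee_rot: [-3.14, 0.001, 1.551]
wrist_force: [-6.5, -2.0, 5.4]
width: 0.0185
```

Emit:
{"fn": "step_arm", "kwargs": {
  "plan": [
    [[0,7,0,0,10],[0,14,0,0,10],[0,21,0,0,10],[1,28,0,0,10],[1,35,0,0,10],[1,42,0,0,10],[1,48,0,0,10],[1,54,0,0,10]]
  ]
}}

```text
time: 14.42
tool_pos: [0.5025, 0.1096, 0.0614]
ee_rot: [-3.141, 0.001, 1.551]
wrist_force: [-6.0, -2.1, 3.9]
width: 0.0183
```

Emit:
{"fn": "step_arm", "kwargs": {
  "plan": [
    [[0,4,0,0,10],[0,8,0,0,10],[0,12,0,0,10],[0,16,0,0,10],[0,18,0,0,10],[0,18,0,0,10]]
  ]
}}

```text
time: 14.92
tool_pos: [0.5029, 0.1258, 0.0615]
ee_rot: [-3.141, 0.004, 1.551]
wrist_force: [-5.5, -6.1, 5.0]
width: 0.0188
```

Emit:
{"fn": "step_arm", "kwargs": {
  "plan": [
    [[0,0,0,0,40],[0,0,0,0,50],[0,0,0,0,50],[0,0,35,0,50],[0,0,75,0,50],[0,0,115,0,30],[0,0,155,0,10],[0,0,195,0,0]]
  ]
}}

```text
time: 15.58
tool_pos: [0.5034, 0.1278, 0.2569]
ee_rot: [3.14, -0.001, 1.551]
wrist_force: [1.1, 0.3, -0.0]
width: 0.0304
```

Emit:
{"fn": "step_arm", "kwargs": {
  "plan": [
    [[0,0,20,0,0],[1,30,20,0,0],[2,60,20,0,0],[2,85,20,0,0],[2,85,20,0,0],[2,85,20,0,0]]
  ]
}}

```text
time: 16.08
tool_pos: [0.5054, 0.2135, 0.2745]
ee_rot: [3.141, -0.0, 1.553]
wrist_force: [-0.0, 0.1, -0.5]
width: 0.0001
```

```bash
python3 - <<'E'
from h import *
print(robot.get_obs()['tool_pos'])
s=snap('top');t=snap('side')
O=np.zeros((480,800,3),np.uint8)
O[:,:400]=cv2.resize(s['frame'][180:300,240:340],(400,480));O[:,400:]=cv2.resize(t['frame'][160:304,270:390],(400,480))
cv2.imwrite('pics/p7.png',O[:,:,::-1])
E
```

```text
[0.50540878 0.21354247 0.27449756]
```

View pics/p7.png

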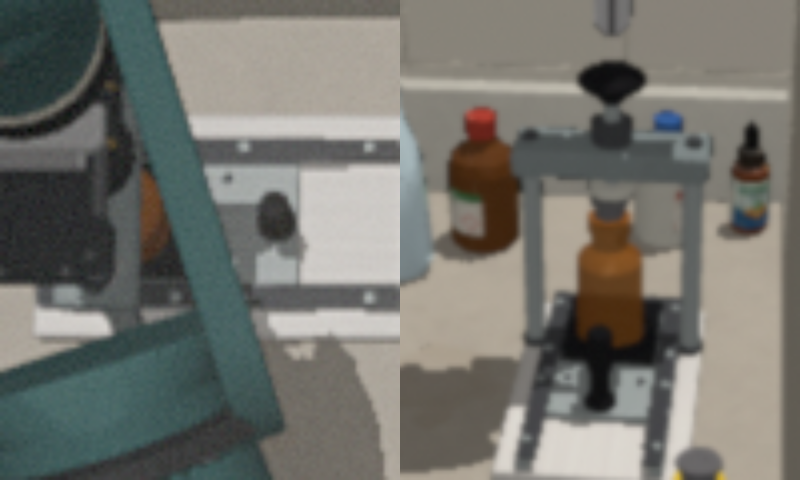

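The bottle stands under the plunger's foot with its stopper still proud (side crop (610,215)), and the shut fingers are above the knob. Next is the press.

Emit:
{"fn": "step_arm", "kwargs": {
  "plan": [
    [[0,-2,-12,0,0],[0,-2,-22,0,0],[0,-2,-29,0,0],[0,-2,-33,0,0],[0,-2,-37,0,0],[0,-2,-40,0,0],[0,-2,-40,0,0]]
  ]
}}

```text
time: 16.77
tool_pos: [0.5052, 0.2094, 0.2367]
ee_rot: [3.139, 0.001, 1.55]
wrist_force: [-2.9, -2.6, 7.1]
width: 0.0005
```

Emit:
{"fn": "step_arm", "kwargs": {
  "plan": [
    [[0,0,-2,0,0],[0,0,-4,0,0],[0,0,-5,0,0],[0,0,-5,0,0]]
  ]
}}

```text
time: 17.1
tool_pos: [0.5053, 0.2094, 0.2332]
ee_rot: [3.138, 0.0, 1.55]
wrist_force: [-4.5, -3.2, 11.9]
width: 0.0003
```

Emit:
{"fn": "step_arm", "kwargs": {
  "plan": [
    [[0,0,-2,0,0],[0,0,-3,0,0],[0,0,-4,0,0],[0,0,-4,0,0]]
  ]
}}

```text
time: 17.43
tool_pos: [0.5053, 0.2094, 0.2307]
ee_rot: [3.137, 0.0, 1.55]
wrist_force: [-6.1, -4.6, 16.0]
width: 0.0006
```

Emit:
{"fn": "step_arm", "kwargs": {
  "plan": [
    [[0,0,-1,0,0],[0,0,-2,0,0],[0,0,-2,0,0],[0,0,-2,0,0]]
  ]
}}

```text
time: 17.77
tool_pos: [0.5053, 0.2094, 0.2306]
ee_rot: [3.135, -0.0, 1.55]
wrist_force: [-7.5, -4.5, 21.3]
width: 0.0002
```

Emit:
{"fn": "step_arm", "kwargs": {
  "plan": [
    [[0,0,-2,0,0],[0,0,-3,0,0],[0,0,-3,0,0],[0,0,-3,0,0]]
  ]
}}

```text
time: 18.1
tool_pos: [0.5054, 0.2095, 0.2305]
ee_rot: [3.132, -0.001, 1.55]
wrist_force: [-10.0, -4.9, 28.9]
width: 0.0006
```

Emit:
{"fn": "step_arm", "kwargs": {
  "plan": [
    [[0,0,10,0,0],[0,0,25,0,0],[0,0,48,0,0],[0,0,48,0,20],[0,-30,48,0,50],[0,-60,48,0,50],[-2,-84,48,0,50],[-2,-84,48,0,50]]
  ]
}}

```text
time: 18.77
tool_pos: [0.503, 0.1229, 0.2671]
ee_rot: [-3.14, 0.002, 1.546]
wrist_force: [0.4, 0.3, -0.1]
width: 0.0303
```

```bash
python3 - <<'E'
from h import *
print(robot.get_obs()['tool_pos'])
s=snap('top');t=snap('side')
O=np.zeros((480,800,3),np.uint8)
O[:,:400]=cv2.resize(s['frame'][180:300,240:340],(400,480));O[:,400:]=cv2.resize(t['frame'][160:304,270:390],(400,480))
cv2.imwrite('pics/p8.png',O[:,:,::-1])
E
```

```text
[0.50298918 0.1229268  0.26710819]
```

View pics/p8.png

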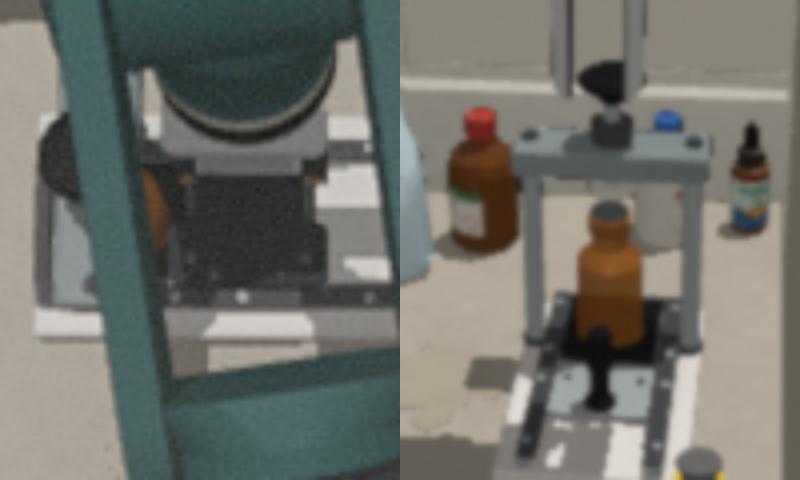

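The stopper is seated, with the gap under its flange gone, and the knob is up again. Now the carriage comes out.

Emit:
{"fn": "step_arm", "kwargs": {
  "plan": [
    [[0,-2,-40,0,50],[0,-2,-80,0,50],[0,-2,-120,0,50],[0,-2,-155,0,50],[0,-2,-185,0,50],[0,-2,-205,0,40],[0,-2,-207,0,30],[0,-2,-207,0,24]]
  ]
}}

```text
time: 19.53
tool_pos: [0.5019, 0.1253, 0.0595]
ee_rot: [-3.138, 0.0, 1.552]
wrist_force: [-0.7, -0.1, 0.1]
width: 0.0305
```

Emit:
{"fn": "step_arm", "kwargs": {
  "plan": [
    [[0,0,0,0,20],[0,0,0,0,10],[0,0,0,0,10],[0,0,0,0,10],[0,0,0,0,10]]
  ]
}}

```text
time: 19.95
tool_pos: [0.5028, 0.1253, 0.0628]
ee_rot: [-3.141, -0.001, 1.551]
wrist_force: [-4.5, 2.0, 2.1]
width: 0.0179
```

Emit:
{"fn": "step_arm", "kwargs": {
  "plan": [
    [[0,-3,0,0,10],[0,-8,0,0,10],[0,-15,0,0,10],[0,-22,0,0,10],[0,-29,0,0,10],[-1,-36,0,0,10],[-1,-43,0,0,10],[-1,-50,0,0,10]]
  ]
}}

```text
time: 20.62
tool_pos: [0.5019, 0.0747, 0.0628]
ee_rot: [-3.141, -0.001, 1.551]
wrist_force: [-5.6, 2.8, 3.8]
width: 0.0184
```

Emit:
{"fn": "step_arm", "kwargs": {
  "plan": [
    [[0,-7,0,0,10],[0,-14,0,0,10],[0,-21,0,0,10],[-1,-28,0,0,10],[-1,-35,0,0,10],[-1,-42,0,0,10],[-1,-48,0,0,10],[-1,-54,0,0,10]]
  ]
}}

```text
time: 21.28
tool_pos: [0.5008, 0.0203, 0.0628]
ee_rot: [-3.141, -0.0, 1.551]
wrist_force: [-6.9, 1.6, 5.1]
width: 0.0184
```

Emit:
{"fn": "step_arm", "kwargs": {
  "plan": [
    [[0,-4,0,0,10],[0,-8,0,0,10],[0,-12,0,0,10],[0,-15,0,0,10],[0,-18,0,0,10],[0,-18,0,0,10]]
  ]
}}

```text
time: 21.78
tool_pos: [0.5005, 0.0052, 0.0628]
ee_rot: [-3.14, -0.007, 1.551]
wrist_force: [-7.3, 9.2, 6.5]
width: 0.0188
```

Fully out against the stop (9 N). I'll release and retreat.

Emit:
{"fn": "step_arm", "kwargs": {
  "plan": [
    [[0,1,0,0,30],[0,1,0,0,50],[0,1,0,0,50],[0,1,0,0,50],[0,1,35,0,50],[0,1,75,0,50],[0,1,115,0,50],[0,1,155,0,50]]
  ]
}}

```text
time: 22.45
tool_pos: [0.5013, 0.0031, 0.2181]
ee_rot: [3.141, 0.001, 1.55]
wrist_force: [1.5, 0.7, -0.5]
width: 0.0471
```

Emit:
{"fn": "step_arm", "kwargs": {
  "plan": [
    [[-20,-30,10,0,50],[-40,-60,10,0,50],[-60,-90,10,0,50],[-80,-110,10,0,50],[-80,-110,10,0,50],[-80,-110,10,0,50]]
  ]
}}

```text
time: 22.95
tool_pos: [0.4212, -0.1077, 0.2268]
ee_rot: [3.14, 0.001, 1.548]
wrist_force: [-1.3, 0.3, 0.3]
width: 0.047
```

```bash
python3 - <<'E'
from m import *
print(robot.get_obs()['tool_pos'],robot.get_obs()['wrist_force'])
s=snap('top','t9.png');t=snap('side')
O=np.zeros((480,800,3),np.uint8)
O[:,:400]=cv2.resize(s['frame'][180:300,240:340],(400,480));O[:,400:]=cv2.resize(t['frame'][160:400,220:420],(400,480))
cv2.imwrite('pics/p9.png',O[:,:,::-1])
f=s['frame'].astype(int).max(2)
for c,st in blobs(s,(f<55),(245,200,280,235)): print('knob',c,onz(s,*c,.245))
E
```

```text
[ 0.42115413 -0.10768953  0.2268255 ] [-1.25471134  0.32042549  0.33990089]
knob [267.4 216.4] [0.5067 0.1978 0.245 ]
knob [253.4 213.5] [0.513  0.2258 0.245 ]
```

View pics/p9.png

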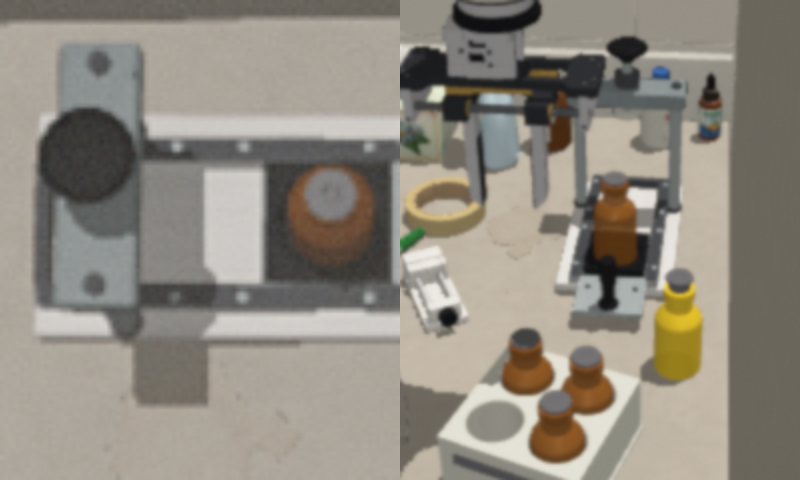

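The bottle is closed and standing in the nest with the carriage out. The knob is up, the other three rack bottles and the yellow one stand as they did, and the arm is clear.

```bash
python3 -c "
from bench import robot
print(robot.close_job())"
```

```text
the job is handed in; nothing more can be done
None
```

The job is done and handed in at about 23 s on the robot's clock. The hand-in gives no verdict, so what follows is from my own checks.

**What I did:**
- I drew the carriage out and lifted the proud-stoppered bottle from the rack's near corner by its lip.
- I set it in the nest and let go; it touched down at the expected height.
- I slid the carriage home and pressed the knob to its stop. The height held at 0.2305 m while the force rose to 29 N.
- I let the plunger spring back and drew the carriage out against its stop, about 120 mm of travel, ending with 9 N of resistance.

**Last checks:** The final pictures show:
- The bottle is upright and centred in the nest, and its stopper is flush.
- The knob is up.
- The other three rack bottles and the yellow look-alike stand as before.
- Both reagent bottles stand in the background. I did not measure them, but the arm never went near them.
- The gripper is well clear of everything.

**Disagreements:**
- The side camera read about 2 mm larger in x than the top camera. I used the top view and what the gripper felt.
- In the last check, my colour mask split the knob into two blobs because of noise, so "knob up" rests on the picture alone.

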